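Bridge the repaired stone and present the clamp arm

ROBOT

A 6-joint arm with a two-finger parallel gripper is mounted at the origin on the work surface. World frame = base frame: x ahead of the robot, y to its left, z up, the work surface at z = 0. Lengths are in m, angles in rad, forces in N, time in s.
With the tool pointing down it reaches from about 0.35 to 0.775 m from the base axis. Payload 5.5 kg.
Tool frame: the origin (TCP) lies midway between the tips of the shut fingers; the grasp point (between the pads) lies 19 mm behind it; z points along the fingers, y is the line along which they close (so a half turn about z gives the same grasp; the last joint's range is limited). The gripper opens to 85 mm and grips with 20 to 120 N. Pads are 22 mm wide; open, the fingers measure 114 mm over their backs; the gripper's body (76 mm by 85 mm) begins 54 mm behind the grasp point. The pads swing forward as they close: fully open they stand 13 mm farther back than shut.
Start: joints at [-1.315, 0.313, 0.046, 1.304, 0, 1.431], TCP at [0.222, -0.531, 0.231] pointing down, gripper open.
Joint ranges: [-2.76, 2.76], [-0.86, 1.69], [-1.03, 1.26], [-2.2, 2.34], [-1.47, 1.5], [-3.14, 3.14]. Speed limits (rad/s): [2.57, 2.57, 3.14, 3.14, 3.14, 3.14].

INTERFACE

Orientations are given as a unit quaternion [w, x, y, z].
In Python, from workcell import telemetry, imaging, env gives the robot as it stands. The module is installed in compiled form; this text tells all that it offers.
- The arm moves only by the tool step_arm, never from a script. Its argument "moves" is a list of rows, each a list of 3 entries, a list of its own where there are three numbers: the shift along the tool's x, y, z in mm, then the turn, a rotation vector about the tool's x, y, z in rad, then the finger opening in mm, from 0 to 85.4. A call has 1 to 8 rows; each row is the pose to reach, as a shift and turn from the pose commanded when the call began, along the tool's axes at that moment; what a row does not reach only later rows make up. A row lasts 1/12 s, in which the tool goes at most 41.7 mm and 7.16 degrees, less where a joint would pass 70% of its speed; a pose out of reach is approached as far as the arm can. A call with a gripper value outside its range is refused whole. The fingers move at their own pace and stop on an object; "grip_force" is the grip in N (left out, the last holds). Time passes only in rows, so rows that repeat a pose let the fingers close. It gives the time, the measured TCP pose, the force, the opening and the grip force at its end, in the units of the state.
- telemetry.get_state(): the state, without advancing time (a new reading comes with each control period).
- imaging.read_camera(name): name is "scene" or "top"; returns the picture (420x560x3 uint8, red, green, blue); there is no depth.
- imaging.camera_params(name): a dict with "camera_matrix" (3x3 intrinsics, pixels), "D" ([k1, k2, p1, p2, k3] as OpenCV has them; the pictures are not rectified), "pose" (4x4, takes a point from camera to world coordinates). Camera axes: x right, y up, looking along -z (the intrinsics and any distortion apply to the point x, -y, -z); pixel columns grow to the right and rows downward; lengths in m; the calibration is good to about 2 mm. A picture is of the moment at which its call begins. camera_params takes no time and is no camera call.
- env.hand_in(): hands the job in; it is judged then, once.
The state is a dict: "clock": time; "joint_pos": joint angles; "qvel": joint speeds; "tau": joint torques, N m; "tcp_pos": TCP position; "orientation": TCP orientation; "wrist_force": force on the tool from outside, world axes, zero at the start; "ft_torque": the same for the moment, N m; "finger_gap": finger opening in m; "grip_force": force on a finger pad.
Only numpy, scipy, OpenCV 4.12 (cv2) and the standard library are available. Lean on these libraries where they do the work, as an engineer would, in place of code of your own. Each camera call takes 0.05 s, during which the arm holds its last target. There are 200 camera calls.

TASK

Set up the clamp over the repaired stone: lay the aluminium bar centred in the notches of both timber cheeks so that it bridges the stone, and let go of it. Then lift the black cast clamp arm by its balance point and hold it level and still above the bar, with about 5 cm of clear air between them, its round boss over the red cheek and its toe over the plain one, ready for a colleague to bolt on; finish while still holding it there. Leave the spray bottle, brush, jar and marble offcut where they are.

Things in the scene. Friction and masses are not known exactly. Their poses are not given: they have to be found in the camera images.
- cradle: Fixed plywood board 120 x 270 x 18 mm with a glued stone (at most 62 mm high) between two upright timber cheeks. Origin: centre of the board's underside, on the bench; z up, y along the board towards the red cheek. Cheeks: 40 mm along y, 100 mm along x, centred at y = +95 mm (red) and -95 mm (plain wood); each has on top a notch 40 mm wide in x, open along y, between ears 14 mm high.
- red_cheek (a point): Centre of the notch floor of the red-painted cheek, 90 mm above the bench; axes as the cradle's.
- plain_cheek (a point): Centre of the notch floor of the plain wooden cheek, 90 mm above the bench; axes as the cradle's.
- bar_centre (a point): Centre of the loose aluminium box-section bar, 30 mm wide (x), 250 mm long (y), 20 mm high (z), about 0.25 kg, lying flat on the bench at first; laid in the notches its centre is 100 mm above the bench. Either end may go on either cheek.
- clamp_balance (a point): Balance point of the loose black cast clamp arm (about 0.7 kg): on its shank, 62 mm from the boss axis towards the toe (not mid-length), at mid-height of the shank, 21 mm above its underside. y runs along the arm from toe to boss, z up. The shank is 16 mm wide, 18 mm high, 12 to 30 mm above the underside, and runs from boss to toe.
- clamp_boss (a point): On the axis of the clamp arm's heavy round boss (42 mm diameter, 38 mm high, dark bolt hole with a steel rim on top), 21 mm above its underside; axes as at clamp_balance. The boss stands on the bench.
- clamp_toe (a point): Toe of the clamp arm, a block 18 mm wide, 22 mm along the arm and 30 mm high at the end away from the boss; 190 mm from the boss axis, 21 mm above the underside; axes as at clamp_balance.
- spray_bottle: Loose white spray bottle with a red head, 77 mm diameter, 240 mm tall, bystander; origin under its centre.
- brush: Loose brush with a green handle lying on the bench, bystander, beyond the work; origin under its middle.
- jar: Loose jar, 64 mm diameter, 85 mm tall, bystander, beyond the work; origin under its centre.
- offcut: Loose marble offcut 80 x 60 x 50 mm high, bystander; origin under its centre.
There are look-alikes about, which are no part of the job. Of the things that look like the part that bears clamp_balance, take the one that is farthest to the robot's left at the start.

How it is judged:
By the outcome, as a careful person would: the job done as asked, in the order asked, and still so for the second after the job is handed in, while the arm keeps its last pose, push and grip.
It also fails if it takes over 69 s, if anything falls off the work surface, if the arm or the gripper's body presses on something with over 40 N, if the wrist force passes 120 N, or if a joint passes its speed limit or range.

## Working session

There is one attempt and no reset: what is moved stays moved. The work goes in short steps, Python scripts to look and compute and a tool call to move; the robot and the scene stay as the last step left them, time stands still between calls to the robot, and variables do not carry over. Pictures are saved under pics/ and viewed, at most 10 in all, crops included, and the job is handed in when it is done.

Besides the shell and the picture viewer there is one more tool, called after "Call:" as name(argument=value, ...) on one line, values as JSON. step_arm: Moves the arm, as the interface text tells. Its arguments: {"type":"object","properties":{"moves":{"type":"array"},"grip_force":{"type":"number"}},"required":["moves"]}

```bash
mkdir -p pics
python3 - <<'E'
from workcell import telemetry, imaging, env
import cv2,numpy as np
s=telemetry.get_state()
print(s['clock'],s['tcp_pos'],s['orientation'],s['finger_gap'])
for n in ("scene","top"):
    cv2.imwrite(f"pics/{n}0.png",cv2.resize(imaging.read_camera(n)[:,:,::-1],(784,588),interpolation=cv2.INTER_CUBIC))
    p=imaging.camera_params(n);print(n,np.round(p['camera_matrix'],1).tolist(),p['D'],np.round(p['pose'],3).tolist())
E
```

```text
0.0 [ 0.22155912 -0.53005098  0.23042217] [-9.00269359e-04  9.80479506e-01  1.96619234e-01 -6.17212449e-05] 0.08548601969343979
scene [[475.5, 0.0, 275.1], [0.0, 475.5, 204.2], [0.0, 0.0, 1.0]] [0.0207366 0.        0.        0.        0.       ] [[0.295, -0.756, 0.584, 1.401], [0.955, 0.244, -0.166, -0.309], [-0.016, 0.607, 0.795, 1.289], [0.0, 0.0, 0.0, 1.0]]
top [[533.4, 0.0, 285.6], [0.0, 533.4, 205.1], [0.0, 0.0, 1.0]] [-0.00526226  0.          0.          0.          0.        ] [[0.009, 0.983, -0.181, 0.202], [-1.0, 0.011, 0.01, -0.034], [0.012, 0.181, 0.983, 1.864], [0.0, 0.0, 0.0, 1.0]]
```

View pics/scene0.png

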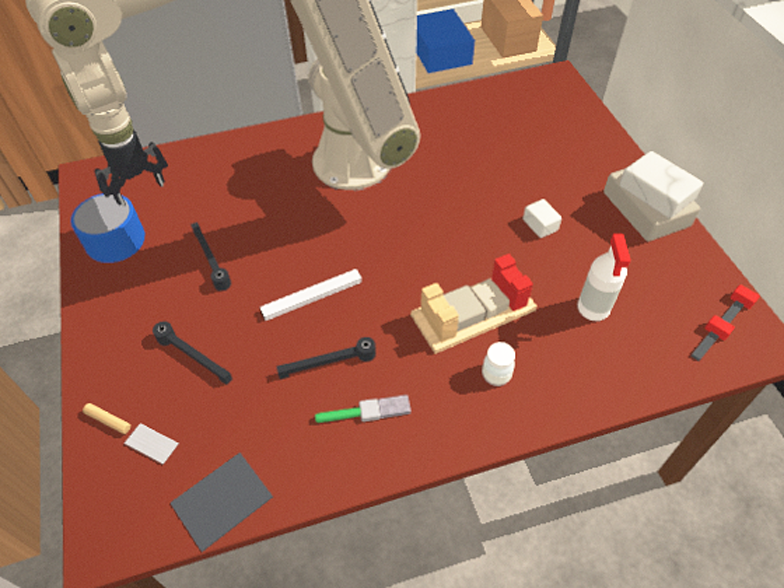

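View pics/top0.png

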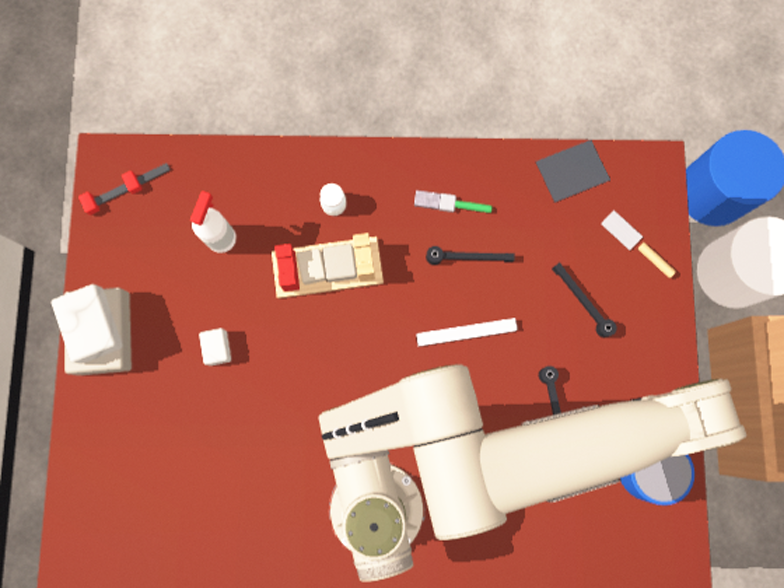

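The target clamp arm is the leftmost one: in the top view its boss is at (435,255) and its toe at (515,257). The bar runs (417,340)–(517,325), and the cradle is around (328,265) with the red cheek on the left. I'll enlarge these areas next.

```bash
cat > h.py <<'E'
from workcell import telemetry, imaging, env
import cv2,numpy as np
from scipy.spatial.transform import Rotation as R
P={n:imaging.camera_params(n) for n in("scene","top")}
def ray(n,uv):
    p=P[n];T=np.array(p['pose'])
    q=cv2.undistortPoints(np.array([[uv]],float),np.array(p['camera_matrix']),np.array(p['D']))[0,0]
    d=T[:3,:3]@[q[0],-q[1],-1];return T[:3,3],d/np.linalg.norm(d)
def tri(a,b):
    A=0;B=0
    for n,uv in(("scene",a),("top",b)):
        o,d=ray(n,uv);M=np.eye(3)-np.outer(d,d);A=A+M;B=B+M@o
    X=np.linalg.solve(A,B);return X,[np.linalg.norm(np.cross(X-ray(n,u)[0],ray(n,u)[1])) for n,u in(("scene",a),("top",b))]
def atz(n,uv,z):
    o,d=ray(n,uv);return o+d*(z-o[2])/d[2]
def proj(n,X):
    p=P[n];T=np.linalg.inv(np.array(p['pose']));c=T[:3,:3]@X+T[:3,3]
    c=np.array([c[0],-c[1],-c[2]])
    return cv2.projectPoints(c[None],np.zeros(3),np.zeros(3),np.array(p['camera_matrix']),np.array(p['D']))[0][0,0]
def crop(n,u0,v0,w,h,s,f):
    im=imaging.read_camera(n)[v0:v0+h,u0:u0+w,::-1]
    im=cv2.resize(im,None,fx=s,fy=s,interpolation=cv2.INTER_CUBIC)
    for k in range(0,w,10):
        cv2.line(im,(k*s,0),(k*s,12 if (u0+k)%50==0 else 5),(0,255,255),1)
        if (u0+k)%50==0: cv2.putText(im,str(u0+k),(k*s,24),0,.4,(0,255,255),1)
    for k in range(0,h,10):
        cv2.line(im,(0,k*s),(12 if (v0+k)%50==0 else 5,k*s),(0,255,255),1)
        if (v0+k)%50==0: cv2.putText(im,str(v0+k),(14,k*s+4),0,.4,(0,255,255),1)
    cv2.imwrite("pics/"+f,im)
E
python3 - <<'E'
from h import *
crop("top",190,160,190,100,4,"topc.png"); crop("scene",180,175,205,100,4-0 if 0 else 3,"scc.png")
crop("scene",180,180,200,95,4,"scc.png")
E
```

```text
(no output)
```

View pics/topc.png

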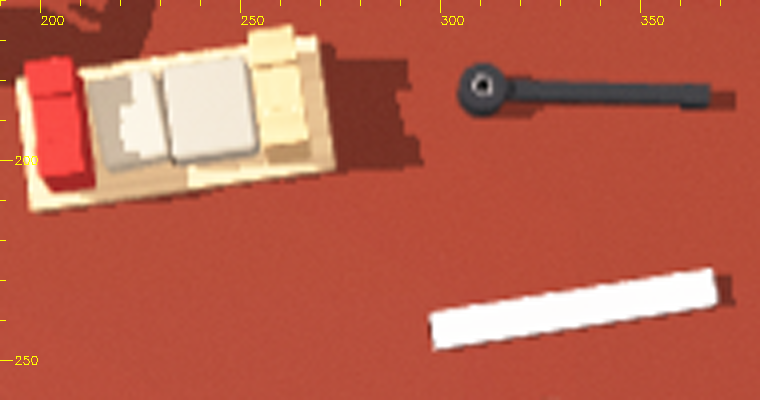

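View pics/scc.png

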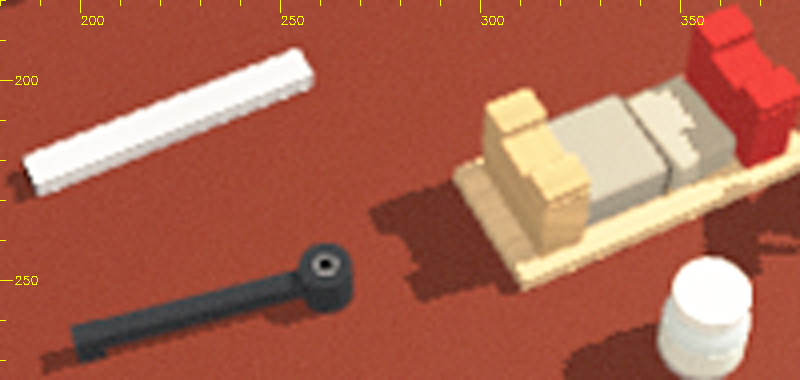

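```bash
cat > fit.py <<'E'
from h import *
from scipy.optimize import least_squares
px=lambda n,p:((190,160) if n=="top" else (180,180))+ (np.array(p)+.5)/4-.5
K={'cradle':[("top",(50,115,104),(25,62)),("top",(50,75,104),(72,57)),("top",(-50,-75,104),(262,149)),("top",(-50,-115,104),(308,140)),
("top",(50,-75,104),(248,32)),("top",(50,-115,104),(292,25)),("top",(-60,135,0),(30,212)),("top",(-60,-135,0),(335,171)),("top",(60,135,18),(16,80)),("top",(60,-135,18),(317,36)),
("scene",(-60,-135,18),(454,172)),("scene",(60,-135,18),(518,272)),("scene",(60,-135,0),(525,290)),("scene",(-50,-115,104),(485,105)),("scene",(-50,-75,104),(533,88)),
("scene",(50,-115,104),(546,201)),("scene",(50,-75,104),(590,182)),("scene",(-50,75,104),(691,22)),("scene",(-50,115,104),(738,6)),("scene",(50,75,104),(757,108))],
'bar':[("top",(15,125,10),(430,313)),("top",(15,-125,10),(712,268)),("top",(-15,125,-10),(433,349)),("top",(-15,-125,-10),(718,304)),
("scene",(-15,-125,10),(24,157)),("scene",(15,-125,10),(36,178)),("scene",(-15,125,10),(296,48)),("scene",(15,125,10),(314,68)),("scene",(15,-125,-10),(40,196))],
'clamp':[("top",(0,62,17),(482,85)),("scene",(0,62,17),(324,264)),("top",(9,-139,9),(710,86)),("top",(-9,-139,9),(709,107)),("scene",(9,-139,9),(78,347)),("scene",(-9,-139,9),(72,327))]}
# clamp frame here: balance point, underside = -21
X0={'cradle':[.6,.15,0,0],'bar':[.4,-.15,.01,0],'clamp':[.6,-.15,.021,0]}
def pt(x,m): return np.array(x[:3])+R.from_euler('z',x[3]).apply(np.array(m)/1000.)
out={}
for k,L in K.items():
    f=lambda x:np.concatenate([proj(n,pt(x,m))-px(n,p) for n,m,p in L])
    r=least_squares(f,X0[k],loss='soft_l1',f_scale=.5,x_scale=[.1,.1,.1,1]);out[k]=r.x
    print(k,np.round(r.x,4),'deg',round(np.degrees(r.x[3]),2));print(np.round(f(r.x).reshape(-1,2),1).tolist())
np.save('fit.npy',out,allow_pickle=True)
box=lambda a,b:[(x,y,z) for x in(a[0],b[0]) for y in(a[1],b[1]) for z in(a[2],b[2])]
B={'cradle':[box((-60,-135,0),(60,135,18))]+[box((s*50,y-20,90),(s*20,y+20,104)) for s in(1,-1) for y in(95,-95)],'bar':[box((-15,-125,-10),(15,125,10))],'clamp':[box((-8,-117,-9),(8,41,9)),box((-9,-139,-21),(9,-117,9)),box((-21,41,-21),(21,83,17))]}
ims=[]
for n,(u0,v0) in(("top",(190,160)),("scene",(180,180))):
    im=imaging.read_camera(n)[v0:v0+(98 if n=="scene" else 95) if 0 else v0+72+20,u0:u0+200,::-1]
    im=cv2.resize(im,None,fx=4,fy=4,interpolation=cv2.INTER_CUBIC)[:300 if 0 else 368]
    for k in B:
        for c in B[k]:
            q=[tuple(np.int32(np.round((proj(n,pt(out[k],m))-(u0,v0)+.5)*4-.5))) for m in c]
            for i in range(8):
                for b in(1,2,4):
                    if not i&b: cv2.line(im,tuple(map(int,q[i])),tuple(map(int,q[i|b])),(0,255,0) if k!='cradle' else (255,0,0),1)
    ims.append(im)
cv2.imwrite("pics/ov.png",cv2.resize(np.vstack(ims),(652,600),interpolation=cv2.INTER_AREA))
E
python3 fit.py
```

```text
cradle [ 5.938e-01  1.336e-01 -1.000e-04  1.495e-01] deg 8.57
[[-0.4, 0.1], [-0.4, -0.3], [-0.1, -0.5], [0.2, 0.1], [-0.4, 0.1], [0.3, 0.3], [0.7, 0.3], [0.1, 0.2], [-0.3, -0.7], [-0.0, 0.2], [-0.2, -0.8], [1.3, 2.3], [-0.7, 0.9], [-0.4, 0.1], [-1.1, -0.1], [-0.2, -0.1], [0.4, -0.2], [0.5, -0.0], [-0.7, -0.3], [0.9, 0.7]]
bar [ 0.4326 -0.2171  0.016   0.171 ] deg 9.79
[[-0.4, -0.0], [-0.2, -0.2], [0.1, 0.1], [-1.0, 0.0], [-0.5, -0.4], [-0.3, 1.0], [0.4, -0.7], [-0.3, 0.4], [-0.3, 0.0]]
clamp [ 0.6234 -0.1986  0.0202 -0.0143] deg -0.82
[[-0.1, 0.6], [0.5, 0.4], [-0.4, -0.1], [-0.1, -0.4], [-0.9, -0.2], [-0.5, -0.1]]
```

View pics/ov.png

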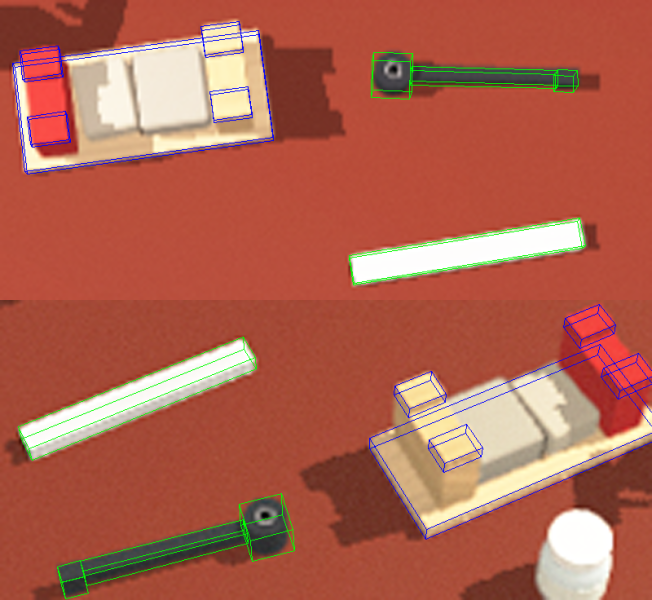

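The overlay fits all three objects to within about 1 px. Bar is at (0.433, -0.217) with yaw 9.8°, cradle at (0.594, 0.134) with yaw 8.6°, and clamp balance at (0.623, -0.199) with yaw -0.8°.

```bash
cat > plan.py <<'E'
import sys
from h import *
x,y,z,th=map(float,sys.argv[1:5])
s=telemetry.get_state();w=np.array(s['orientation']);C=R.from_quat([w[1],w[2],w[3],w[0]])
T=R.from_euler('z',th,degrees=True)*R.from_euler('x',np.pi)
print('t',round(s['clock'],2),'tcp',np.round(s['tcp_pos'],4),'gap',round(s['finger_gap'],4),'F',np.round(s['wrist_force'],1),'grip',round(s['grip_force'],1),'q',np.round(s['joint_pos'],2))
print('shift mm',np.round(C.inv().apply(np.array([x,y,z])-s['tcp_pos'])*1000,1),'rot',np.round((C.inv()*T).as_rotvec(),4))
E
python3 plan.py .433 -.217 .12 99.8; python3 -c "
import numpy as np
t=np.radians(8.57);print(.5938-.033*np.sin(t),.1336+.033*np.cos(t))"
```

```text
t 0.35 tcp [ 0.2216 -0.5305  0.2311] gap 0.0854 F [-0.2 -0.3  0.2] grip 0.0 q [-1.31  0.31  0.05  1.3  -0.    1.43]
shift mm [ 315.9 -207.7  111.2] rot [-2.0000e-04 -3.0000e-04 -1.3461e+00]
0.5888824188258162 0.16623153988697612
```

Call:
step_arm(moves=[[[40,-26,14],[0,0,-0.12],60],[[79,-52,28],[0,0,-0.24],60],[[119,-78,42],[0,0,-0.36],60],[[158,-104,56],[0,0,-0.48],60],[[197,-130,70],[0,0,-0.6],60],[[237,-156,83],[0,0,-0.72],60],[[276,-182,97],[0,0,-0.84],60],[[316,-208,111],[0,0,-0.96],60]])

```text
clock: 1.02
tcp_pos: [0.401, -0.2636, 0.1371]
orientation: [0.0, 0.777, 0.629, 0.0]
wrist_force: [1.2, -0.8, 0.8]
finger_gap: 0.0598
grip_force: 0.0
```

```bash
python3 plan.py .433 -.217 .06 99.8
```

```text
t 1.02 tcp [ 0.401  -0.2636  0.1371] gap 0.0598 F [ 1.2 -0.8  0.8] grip 0.0 q [-0.75  0.18 -0.36  1.02 -0.    1.03]
shift mm [52.3 21.5 77.1] rot [ 0.0006  0.0006 -0.3805]
```

Call:
step_arm(moves=[[[0,0,0],[0,0,-0.1],60],[[0,0,0],[0,0,-0.2],60],[[0,0,0],[0,0,-0.3],60],[[0,0,0],[0,0,-0.385],60],[[0,0,0],[0,0,-0.385],60],[[0,0,0],[0,0,-0.385],60]])

```text
clock: 1.52
tcp_pos: [0.4003, -0.2653, 0.1375]
orientation: [0.0, 0.645, 0.764, -0.0]
wrist_force: [0.0, -0.5, -0.4]
finger_gap: 0.0597
grip_force: 0.0
```

```bash
python3 plan.py .433 -.217 .004 99.8
```

```text
t 1.52 tcp [ 0.4003 -0.2653  0.1375] gap 0.0597 F [ 0.  -0.5 -0.4] grip 0.0 q [-0.75  0.18 -0.36  1.03 -0.    0.65]
shift mm [ 42.1  40.2 133.5] rot [ 0.      0.0002 -0.0033]
```

Call:
step_arm(moves=[[[21,20,25],[0,0,0],60],[[42,40,50],[0,0,-0.003],60],[[42,40,75],[0,0,-0.003],60],[[42,40,95],[0,0,-0.003],60],[[42,40,112],[0,0,-0.003],60],[[42,40,124],[0,0,-0.003],60],[[42,40,132],[0,0,-0.003],60],[[42,40,132],[0,0,-0.003],60]])

```text
clock: 2.18
tcp_pos: [0.4315, -0.2165, 0.0039]
orientation: [-0.001, 0.644, 0.765, -0.0]
wrist_force: [0.1, -0.1, -0.7]
finger_gap: 0.0602
grip_force: 0.0
```

Call:
step_arm(grip_force=40, moves=[[[0,0,0],[0,0,0],45],[[0,0,0],[0,0,0],38],[[0,0,0],[0,0,0],30],[[0,0,0],[0,0,0],25],[[0,0,0],[0,0,0],20],[[0,0,0],[0,0,0],20],[[0,0,0],[0,0,0],20],[[0,0,0],[0,0,0],20]])

```text
clock: 2.85
tcp_pos: [0.433, -0.2178, 0.0065]
orientation: [0.001, 0.644, 0.765, -0.0]
wrist_force: [-3.0, -0.3, 6.1]
finger_gap: 0.0289
grip_force: 40.7
```

```bash
python3 plan.py .433 -.217 .22 99.8
```

```text
t 2.85 tcp [ 0.433  -0.2178  0.0065] gap 0.0289 F [-3.  -0.3  6.1] grip 40.7 q [-0.63  0.33 -0.53  0.7  -0.    0.77]
shift mm [   0.4    0.3 -213.5] rot [0.0007 0.0019 0.0015]
```

Call:
step_arm(moves=[[[0,0,-10],[0,0,0],20],[[0,0,-30],[0,0,0],20],[[0,0,-60],[0,0,0],20],[[0,0,-90],[0,0,0],20],[[0,0,-120],[0,0,0],20],[[0,0,-150],[0,0,0],20],[[0,0,-170],[0,0,0],20],[[0,0,-180],[0,0,0],20]])

```text
clock: 3.52
tcp_pos: [0.4339, -0.2178, 0.1892]
orientation: [0.003, 0.643, 0.766, 0.0]
wrist_force: [1.2, 0.0, -2.4]
finger_gap: 0.0291
grip_force: 40.1
```

```bash
python3 plan.py .594 .1336 .185 98.6
```

```text
t 3.52 tcp [ 0.4339 -0.2178  0.1892] gap 0.0291 F [ 1.2  0.  -2.4] grip 40.1 q [-0.63  0.15 -0.26  1.15  0.    0.77]
shift mm [318.6 218.2   3.9] rot [0.004  0.0035 0.023 ]
```

Call:
step_arm(moves=[[[10,7,0],[0,0,0],20],[[30,20,0],[0,0,0],20],[[55,38,0],[0,0,0],20],[[80,55,0],[0,0,0],20],[[105,72,1],[0,0,0.01],20],[[130,89,1],[0,0,0.01],20],[[155,106,2],[0,0,0.02],20],[[180,123,2],[0,0,0.02],20]])

```text
clock: 4.18
tcp_pos: [0.5225, -0.0169, 0.1826]
orientation: [-0.001, 0.651, 0.759, -0.0]
wrist_force: [1.1, 0.6, -2.4]
finger_gap: 0.0289
grip_force: 40.1
```

Call:
step_arm(moves=[[[25,17,0],[0,0,0],20],[[50,34,0],[0,0,0],20],[[75,51,0],[0,0,0],20],[[100,69,0],[0,0,0],20],[[122,84,0],[0,0,0],20],[[138,95,0],[0,0,0],20],[[138,95,0],[0,0,0],20],[[138,95,0],[0,0,0],20]])

```text
clock: 4.85
tcp_pos: [0.5951, 0.1332, 0.1821]
orientation: [-0.001, 0.65, 0.76, -0.001]
wrist_force: [-0.5, -0.0, -1.2]
finger_gap: 0.0291
grip_force: 40.2
```

```bash
python3 plan.py .594 .1336 .096 98.6
```

```text
t 4.85 tcp [0.5951 0.1332 0.1821] gap 0.0291 F [-0.5 -0.  -1.2] grip 40.2 q [ 0.09  0.4   0.05  1.22 -0.    1.5 ]
shift mm [ 0.5 -0.9 86.1] rot [-0.0022  0.      0.005 ]
```

Call:
step_arm(moves=[[[0,-1,15],[0,0,0.005],20],[[0,-1,35],[0,0,0.005],20],[[0,-1,50],[0,0,0.005],20],[[0,-1,60],[0,0,0.005],20],[[0,-1,64],[0,0,0.005],20],[[0,-1,64],[0,0,0.005],20]])

```text
clock: 5.35
tcp_pos: [0.5936, 0.1313, 0.1183]
orientation: [-0.001, 0.653, 0.757, -0.001]
wrist_force: [0.5, 0.0, -0.9]
finger_gap: 0.0288
grip_force: 40.2
```

```bash
python3 plan.py .594 .1336 .0965 98.6
python3 - <<'E'
from h import *
crop("top",185,155,95,75,4,"a.png");crop("scene",285,155,120,100,5,"b.png")
a=cv2.imread("pics/a.png");b=cv2.imread("pics/b.png")
a=cv2.resize(a,None,fx=.0+b.shape[0]/a.shape[0]*.75,fy=b.shape[0]/a.shape[0]*.75)
a=cv2.copyMakeBorder(a,0,b.shape[0]-a.shape[0],0,0,0);o=np.hstack([a,b]);k=800/o.shape[1];cv2.imwrite("pics/hov.png",cv2.resize(o,None,fx=k,fy=k));print(k,a.shape)
E
```

```text
t 5.35 tcp [0.5936 0.1313 0.1183] gap 0.0288 F [ 0.5  0.  -0.9] grip 40.2 q [ 0.09  0.43 -0.06  1.08 -0.    1.51]
shift mm [ 2.3  0.8 21.8] rot [-0.0025  0.     -0.0031]
0.7441860465116279 (500, 475, 3)
```

View pics/hov.png

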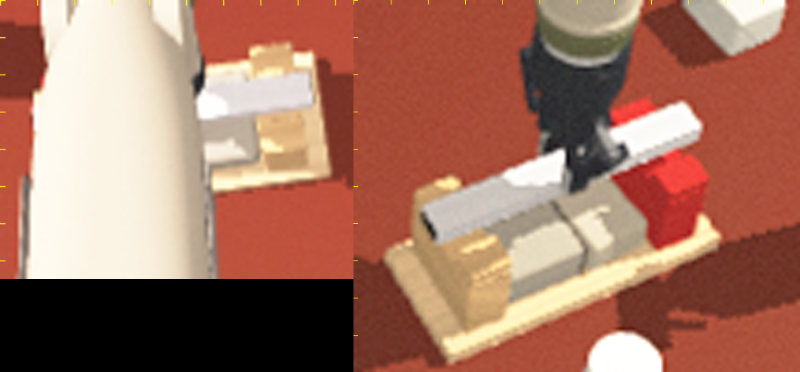

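The bar hangs level above both notches, with its plain end about 10 mm past the outer cheek edge at (313,90) in the left crop. I'll lower it now.

Call:
step_arm(moves=[[[2,1,6],[0,0,-0.003],20],[[2,1,12],[0,0,-0.003],20],[[2,1,16],[0,0,-0.003],20],[[2,1,19],[0,0,-0.003],20],[[2,1,21],[0,0,-0.003],20],[[2,1,22],[0,0,-0.003],20],[[2,1,22],[0,0,-0.003],20]])

```text
clock: 6.03
tcp_pos: [0.5952, 0.1342, 0.097]
orientation: [-0.0, 0.652, 0.758, -0.0]
wrist_force: [-0.5, 0.1, -2.9]
finger_gap: 0.0291
grip_force: 40.2
```

```bash
python3 plan.py .594 .1336 .0965 98.6
```

```text
t 6.03 tcp [0.5952 0.1342 0.097 ] gap 0.0291 F [-0.5  0.1 -2.9] grip 40.2 q [ 0.09  0.45 -0.09  1.03 -0.    1.51]
shift mm [-0.4 -1.3  0.5] rot [-0.0005  0.0001  0.0009]
```

Force is still about the bar's weight, so it hasn't quite touched down. I'll go a little lower.

Call:
step_arm(moves=[[[0,-1,1],[0,0,0],20],[[0,-1,2],[0,0,0],20],[[0,-1,2.5],[0,0,0],20],[[0,-1,2.5],[0,0,0],20]])

```text
clock: 6.37
tcp_pos: [0.5948, 0.1341, 0.0966]
orientation: [0.001, 0.652, 0.758, 0.001]
wrist_force: [-2.5, -0.3, 5.7]
finger_gap: 0.029
grip_force: 41.2
```

```bash
python3 plan.py .594 .1336 .0965 98.6
```

```text
t 6.37 tcp [0.5948 0.1341 0.0966] gap 0.029 F [-2.5 -0.3  5.7] grip 41.2 q [ 0.09  0.45 -0.09  1.03 -0.    1.51]
shift mm [-0.3 -0.9  0.1] rot [0.0018 0.0003 0.001 ]
```

Call:
step_arm(moves=[[[0,0,0],[0,0,0],35],[[0,0,0],[0,0,0],42],[[0,0,0],[0,0,0],50],[[0,0,0],[0,0,0],55],[[0,0,0],[0,0,0],55],[[0,0,-5],[0,0,0],55],[[0,0,-20],[0,0,0],55],[[0,0,-45],[0,0,0],55]])

```text
clock: 7.03
tcp_pos: [0.5924, 0.1338, 0.1378]
orientation: [-0.002, 0.652, 0.758, -0.002]
wrist_force: [-0.4, 0.2, -0.2]
finger_gap: 0.0548
grip_force: 0.0
```

Call:
step_arm(moves=[[[0,0,-30],[0,0,0],55],[[0,0,-60],[0,0,0],55],[[0,0,-80],[0,0,0],55],[[0,0,-80],[0,0,0],55]])

```text
clock: 7.37
tcp_pos: [0.5969, 0.1343, 0.2257]
orientation: [0.003, 0.652, 0.758, 0.003]
wrist_force: [0.5, -0.1, -0.7]
finger_gap: 0.0548
grip_force: 0.0
```

```bash
python3 plan.py .6234 -.1986 .10 89.2
```

```text
t 7.37 tcp [0.5969 0.1343 0.2257] gap 0.0548 F [ 0.5 -0.1 -0.7] grip 0.0 q [ 0.09  0.38  0.13  1.31 -0.    1.51]
shift mm [-333.   -25.   125.7] rot [ 9.00e-03 -1.00e-04  1.65e-01]
```

Call:
step_arm(moves=[[[-40,-3,0],[0,0,0.02],45],[[-80,-6,0],[0,0,0.04],45],[[-120,-9,0],[0,0,0.06],45],[[-160,-12,0],[0,0,0.08],45],[[-200,-15,10],[0,0,0.1],45],[[-240,-18,20],[0,0,0.12],45],[[-280,-21,30],[0,0,0.14],45],[[-315,-24,40],[0,0,0.165],45]])

```text
clock: 8.03
tcp_pos: [0.6177, -0.1835, 0.179]
orientation: [-0.0, 0.713, 0.701, -0.0]
wrist_force: [1.1, -0.4, -0.2]
finger_gap: 0.045
grip_force: 0.0
```

Call:
step_arm(moves=[[[-10,0,10],[0,0,0],45],[[-20,0,20],[0,0,0],45],[[-20,0,40],[0,0,0],45],[[-20,0,50],[0,0,0],45],[[-20,0,50],[0,0,0],45],[[-20,0,50],[0,0,0],45]])

```text
clock: 8.53
tcp_pos: [0.6172, -0.1995, 0.1292]
orientation: [-0.001, 0.711, 0.703, -0.0]
wrist_force: [-0.0, 0.1, 0.6]
finger_gap: 0.045
grip_force: 0.0
```

```bash
python3 plan.py .6234 -.1986 .004 89.2
python3 - <<'E'
from h import *
crop("top",185,155,100,65,4,"a.png");crop("scene",280,160,130,105,4,"b.png");crop("scene",185,190,100,105,4,"c.png")
a,b,c=[cv2.imread(f"pics/{k}.png") for k in"abc"]
a=cv2.copyMakeBorder(a,0,420-260,0,0,0);
c=c[:420];o=np.hstack([a[:260],np.zeros((260,0,3),np.uint8)])
bc=np.hstack([b,c]);bc=cv2.resize(bc,(700,319));o=cv2.copyMakeBorder(o,0,0,0,300,0);cv2.imwrite("pics/pl.png",np.vstack([o,bc]))
E
```

```text
t 8.53 tcp [ 0.6172 -0.1995  0.1292] gap 0.045 F [-0.   0.1  0.6] grip 0.0 q [-0.44  0.5   0.08  1.15  0.    1.15]
shift mm [  0.8   6.5 125.2] rot [-0.002  -0.001   0.0015]
```

View pics/pl.png

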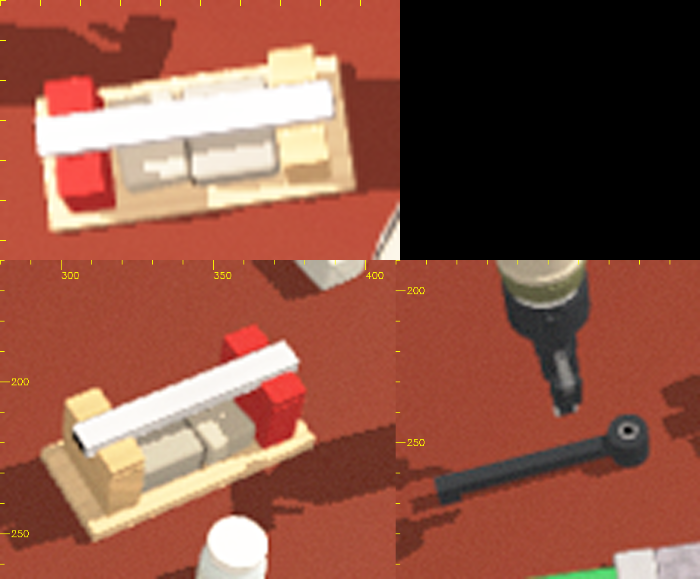

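The bar sits in both notches between the ears, overhanging each cheek equally, from (36,135) to (333,100) in the top crop. Next is the clamp arm.

Call:
step_arm(moves=[[[1,6.5,30],[0,0,0],45],[[1,6.5,60],[0,0,0],45],[[1,6.5,85],[0,0,0],45],[[1,6.5,102],[0,0,0],45],[[1,6.5,114],[0,0,0],45],[[1,6.5,121],[0,0,0],45],[[1,6.5,124],[0,0,0],45],[[1,6.5,124],[0,0,0],45]])

```text
clock: 9.35
tcp_pos: [0.6247, -0.2001, 0.0064]
orientation: [0.0, 0.712, 0.702, 0.0]
wrist_force: [-0.0, 0.3, -0.7]
finger_gap: 0.0449
grip_force: 0.0
```

Call:
step_arm(grip_force=80, moves=[[[0,0,0],[0,0,0],32],[[0,0,0],[0,0,0],25],[[0,0,0],[0,0,0],19],[[0,0,0],[0,0,0],14],[[0,0,0],[0,0,0],8],[[0,0,0],[0,0,0],5],[[0,0,0],[0,0,0],5],[[0,0,0],[0,0,0],5]])

```text
clock: 10.02
tcp_pos: [0.6241, -0.2005, 0.0073]
orientation: [0.0, 0.712, 0.702, -0.0]
wrist_force: [-3.0, 0.8, 6.5]
finger_gap: 0.0145
grip_force: 79.2
```

```bash
python3 plan.py .6234 -.1986 .105 89.2
```

```text
t 10.02 tcp [ 0.6241 -0.2005  0.0073] gap 0.0145 F [-3.   0.8  6.5] grip 79.2 q [-0.43  0.61 -0.07  0.9  -0.    1.15]
shift mm [  1.8  -0.7 -97.7] rot [ 0.0001  0.0011 -0.0003]
```

Call:
step_arm(moves=[[[0,0,-3],[0,0,0],5],[[0,0,-8],[0,0,0],5],[[0,0,-14],[0,0,0],5],[[0,0,-18],[0,0,0],5],[[0,0,-20],[0,0,0],5],[[0,0,-20],[0,0,0],5],[[0,0,-20],[0,0,0],5]])

```text
clock: 10.6
tcp_pos: [0.6244, -0.2001, 0.0259]
orientation: [0.0, 0.712, 0.702, 0.0]
wrist_force: [0.1, -0.3, -7.3]
finger_gap: 0.014
grip_force: 78.2
```

```bash
python3 plan.py .6234 -.1986 .105 89.2
python3 - <<'E'
from h import *
print(np.round(telemetry.get_state()['ft_torque'],3))
crop("scene",180,180,120,90,6,"lift.png")
E
```

```text
t 10.6 tcp [ 0.6244 -0.2001  0.0259] gap 0.014 F [ 0.1 -0.3 -7.3] grip 78.2 q [-0.43  0.59 -0.05  0.94 -0.    1.15]
shift mm [  1.5  -1.  -79.1] rot [0.0002 0.0001 0.    ]
[-0.004  0.042 -0.032]
```

View pics/lift.png

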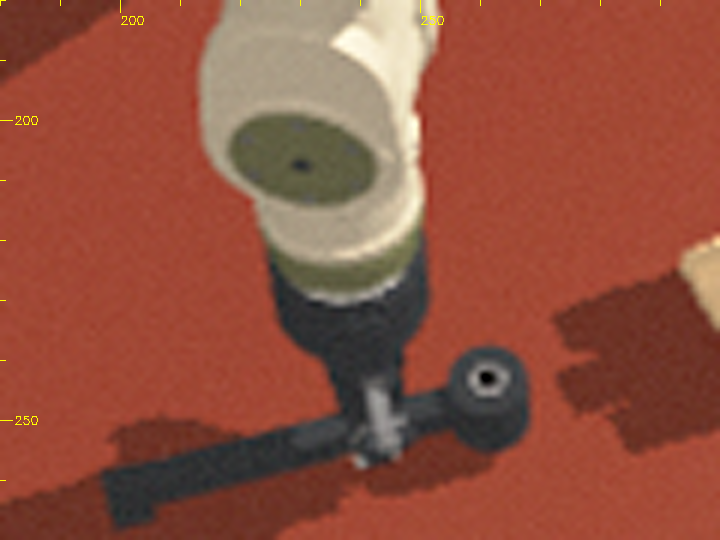

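The boss at (487,378) and toe at (110,480) are both clear of the bench and level. The moment about x is about 0, so it's held at balance. I'll lift further.

Call:
step_arm(moves=[[[0,0,-10],[0,0,0],5],[[0,0,-30],[0,0,0],5],[[0,0,-55],[0,0,0],5],[[0,0,-80],[0,0,0],5],[[0,0,-105],[0,0,0],5],[[0,0,-130],[0,0,0],5],[[0,0,-148],[0,0,0],5],[[0,0,-155],[0,0,0],5]])

```text
clock: 11.32
tcp_pos: [0.6257, -0.2007, 0.1854]
orientation: [0.003, 0.712, 0.702, 0.001]
wrist_force: [1.0, -0.3, -7.1]
finger_gap: 0.0145
grip_force: 78.8
```

```bash
python3 plan.py .5895 .165 .180 98.6
```

```text
t 11.32 tcp [ 0.6257 -0.2007  0.1854] gap 0.0145 F [ 1.  -0.3 -7.1] grip 78.8 q [-0.43  0.48  0.19  1.27 -0.    1.15]
shift mm [365.2 -41.3   4.2] rot [ 0.0052  0.0029 -0.1641]
```

Call:
step_arm(moves=[[[6,-1,0],[0,0,-0.003],5],[[18,-2,0],[0,0,-0.009],5],[[36,-4,0],[0,0,-0.017],5],[[56,-6,0],[0,0,-0.026],5],[[76,-9,0],[0,0,-0.035],5],[[96,-11,0],[0,0,-0.044],5],[[116,-13,0],[0,0,-0.053],5],[[136,-15,0],[0,0,-0.062],5]])

```text
clock: 11.98
tcp_pos: [0.6092, -0.0605, 0.1788]
orientation: [-0.002, 0.689, 0.725, -0.001]
wrist_force: [0.5, 0.5, -7.3]
finger_gap: 0.0144
grip_force: 78.7
```

```bash
python3 plan.py .5895 .165 .180 98.6
```

```text
t 11.98 tcp [ 0.6092 -0.0605  0.1788] gap 0.0144 F [ 0.5  0.5 -7.3] grip 78.7 q [-0.23  0.41  0.05  1.22  0.    1.29]
shift mm [226.3  -8.3  -0.8] rot [-0.0038 -0.002  -0.0999]
```

Call:
step_arm(moves=[[[20,-1,-1],[0,0,-0.009],5],[[40,-2,-2],[0,0,-0.018],5],[[60,-3,-2],[0,0,-0.027],5],[[80,-4,-2],[0,0,-0.035],5],[[100,-4,-2],[0,0,-0.044],5],[[120,-5,-2],[0,0,-0.053],5],[[138,-6,-2],[0,0,-0.061],5],[[154,-6,-2],[0,0,-0.068],5]])

```text
clock: 12.65
tcp_pos: [0.595, 0.0929, 0.1808]
orientation: [-0.002, 0.664, 0.748, -0.001]
wrist_force: [-0.7, 0.2, -8.3]
finger_gap: 0.0144
grip_force: 78.6
```

```bash
python3 plan.py .5895 .165 .175 98.6
```

```text
t 12.65 tcp [0.595  0.0929 0.1808] gap 0.0144 F [-0.7  0.2 -8.3] grip 78.6 q [0.02 0.39 0.03 1.22 0.   1.47]
shift mm [72.3  3.1  5.9] rot [-0.0044 -0.0013 -0.0311]
```

Call:
step_arm(moves=[[[15,1,0],[0,0,-0.008],5],[[30,2,0],[0,0,-0.016],5],[[44,2,0],[0,0,-0.024],5],[[56,3,2],[0,0,-0.03],5],[[64,3,4],[0,0,-0.031],5],[[68,3,6],[0,0,-0.031],5],[[68,3,6],[0,0,-0.031],5],[[68,3,6],[0,0,-0.031],5]])

```text
clock: 13.32
tcp_pos: [0.5927, 0.1573, 0.1764]
orientation: [-0.0, 0.653, 0.757, -0.0]
wrist_force: [0.3, -0.4, -7.9]
finger_gap: 0.0141
grip_force: 78.6
```

```bash
python3 plan.py .5895 .165 .167 98.6
```

```text
t 13.32 tcp [0.5927 0.1573 0.1764] gap 0.0141 F [ 0.3 -0.4 -7.9] grip 78.6 q [ 0.13  0.41  0.05  1.21 -0.    1.55]
shift mm [ 8.1 -2.1  9.4] rot [-0.0008  0.0006 -0.0033]
```

Call:
step_arm(moves=[[[3,-1,3],[0,0,-0.001],5],[[6,-2,6],[0,0,-0.003],5],[[8,-2,8],[0,0,-0.003],5],[[8,-2,9],[0,0,-0.003],5],[[8,-2,9],[0,0,-0.003],5],[[8,-2,9],[0,0,-0.003],5],[[8,-2,9],[0,0,-0.003],5]])

```text
clock: 13.9
tcp_pos: [0.5899, 0.1651, 0.168]
orientation: [0.0, 0.652, 0.758, 0.0]
wrist_force: [0.3, 0.3, -7.6]
finger_gap: 0.0143
grip_force: 78.6
```

```bash
python3 plan.py .5895 .165 .167 98.6
python3 - <<'E'
from h import *
crop("scene",285,130,130,98,6,"fin.png")
B=np.array([.5889,.1662,.181])
for m in [(0,62,17),(9,-139,9),(-9,-139,9),(9,-139,-21)]:
    X=B+R.from_euler('z',8.57,degrees=True).apply(np.array(m)/1000); print(m,np.round((proj("scene",X)-(285,130)+.5)*6-.5))
print(telemetry.get_state()['ft_torque'],np.abs(telemetry.get_state()['qvel']).max())
E
```

```text
t 13.9 tcp [0.5899 0.1651 0.168 ] gap 0.0143 F [ 0.3  0.3 -7.6] grip 78.6 q [ 0.14  0.41  0.03  1.19 -0.    1.56]
shift mm [ 0.  -0.4  1. ] rot [ 0.0003  0.0002 -0.0002]
(0, 62, 17) [517. 268.]
(9, -139, 9) [173. 432.]
(-9, -139, 9) [155. 406.]
(9, -139, -21) [170. 469.]
[-0.04641992 -0.02762191  0.03378488] 0.0016838567129689563
```

View pics/fin.png

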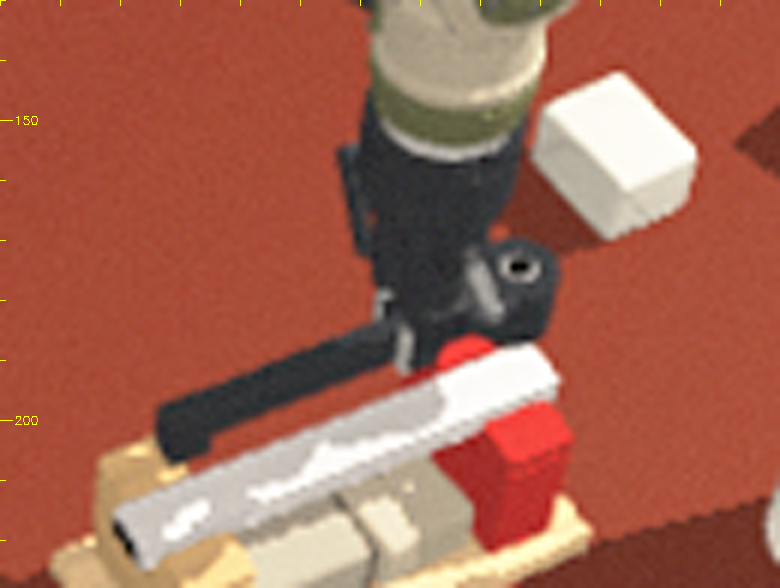

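The boss hole is at (519,266), predicted (517,268). The toe end is at (157,404), predicted (155,406). The arm is level, about 5 cm above the bar, correctly oriented and still.

```bash
python3 -c "
from workcell import env
print(env.hand_in())"
```

```text
the job is handed in; nothing more can be done
None
```

The aluminium bar is seated and released in both notches, and the clamp arm is held level and still about 5 cm above it, boss over the red cheek and toe over the plain one; I handed the job in at about 14 s.

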